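Reset the tripped tube warmer through its recessed key

TASK

The tube warmer with the red trim has tripped: push its shutter along the track until it is fully open, reach a fingertip into the uncovered well and press the sunken red key all the way down for about a second, then let it spring back and push the shutter fully closed over the well again. Only push the shutter by its ridge; never pick it up out of its track. Leave the warmer with the blue trim, with its shutter and key, and everything else on the bench undisturbed.

Things in the scene. Friction and masses are not known exactly. Their poses are not given: they have to be found in the camera images.
- warmer_red: Fixed white tube warmer with red rails, stripe and ridge, the tripped one, to be reset. Sizes in mm: 200 (x) x 220 (y) x 85 high to its flat deck; origin: centre of its underside; -x is its front panel, z up. A shutter track runs along y on the deck, centred on x = -40: 8 high rails, inner faces at x = -71.5 and -8.5; 8 high end stops, inner faces at y = -92.5 and +92.5. Tube holes along the rear (x = 35 to 100).
- well_red (a point): Centre of the well's mouth in the red warmer's deck, under the -y end of the track (warmer frame x -40, y -55, z 85 mm); axes as the warmer's. The well is rectangular, 44 (x) x 56 (y), 44 deep, walls upright. The round red key (28 mm across) stands at its centre, key top 22 mm below the mouth when up, 28 mm when fully down.
- key_red (a joint): Travel of the sunken red key, m: 0 up, 0.006 fully down (pressed straight down). A spring returns it; 1.5 N starts it, 5 N bottoms it.
- shutter_red: Loose grey plate in the red warmer's track, 60 (x) x 72 (y) x 5 mm, 90 g, with an upright red ridge across its middle (40 in x, 8 in y, top 22.5 above the underside). Origin: centre of its underside; axes as the warmer's. Slides along y, 1.5 mm side play, light friction. In the warmer's frame y = -55 fully closed, +55 fully open (against the stops). Starts 0 to 12 mm from closed.
- tube_red: Loose capped sample tube, 16 mm across the cap, 78 tall, standing in a rear hole of the red warmer, 38 mm of it above the deck. Bystander. Origin at the centre of its foot.
- warmer_blue: Fixed white tube warmer with blue rails, stripe and ridge, to be left alone. Sizes in mm: 200 (x) x 220 (y) x 85 high to its flat deck; origin: centre of its underside; -x is its front panel, z up. A shutter track runs along y on the deck, centred on x = -40: 8 high rails, inner faces at x = -71.5 and -8.5; 8 high end stops, inner faces at y = -92.5 and +92.5. Tube holes along the rear (x = 35 to 100).
- well_blue (a point): Centre of the well's mouth in the blue warmer's deck, under the -y end of the track (warmer frame x -40, y -55, z 85 mm); axes as the warmer's. The well is rectangular, 44 (x) x 56 (y), 44 deep, walls upright. The round blue key (28 mm across) stands at its centre, key top 22 mm below the mouth when up, 28 mm when fully down.
- key_blue (a joint): Travel of the sunken blue key, m: 0 up, 0.006 fully down (pressed straight down). A spring returns it; 1.5 N starts it, 5 N bottoms it.
- shutter_blue: Loose grey plate in the blue warmer's track, 60 (x) x 72 (y) x 5 mm, 90 g, with an upright blue ridge across its middle (40 in x, 8 in y, top 22.5 above the underside). Origin: centre of its underside; axes as the warmer's. Slides along y, 1.5 mm side play, light friction. In the warmer's frame y = -55 fully closed, +55 fully open (against the stops). Starts 0 to 12 mm from closed.
- tube_blue: Loose capped sample tube, 16 mm across the cap, 78 tall, standing in a rear hole of the blue warmer, 38 mm of it above the deck. Bystander. Origin at the centre of its foot.
- tube_rack: Green rack full of capped tubes, 260 (its x) x 70 x 90 high, loose, at the left side of the table. Bystander. Origin at the centre of its underside.
- micro_rack: Dark green low block of small tubes with white caps, 200 (its x) x 75 x 42 high, loose, at the right side. Bystander. Origin at the centre of its underside.
- buffer_bottle: Bottle, 56 across, 130 tall, loose, at the left. Bystander. Origin at the centre of its underside.
- tip_box: Blue pipette-tip box with clear lid, 120 x 80 x 61 high, loose, beyond the warmers. Bystander. Origin at the centre of its underside.
Not all that is in view belongs to the job. Leave any turquoise look-alike of the shutter_red alone.

How it is judged:
By the outcome, as a careful person would: the job done as asked, in the order asked, and still so for the second after the job is handed in, with the robot touching nothing.
It also fails if it takes over 58 s, if anything falls off the work surface, if the arm or the gripper's body presses on something with over 40 N, if the wrist force passes 120 N, or if a joint passes its speed limit or range.

ROBOT

A 6-joint arm with a two-finger parallel gripper is mounted at the origin on the work surface. World frame = base frame: x ahead of the robot, y to its left, z up, the work surface at z = 0. Lengths are in m, angles in degrees, forces in N, time in s.
With the tool pointing down it reaches from about 0.275 to 0.725 m from the base axis. Payload 5.6 kg.
Tool frame: the origin (TCP) lies on the centre line of the jaws, within the pads' length; the fingertips stand arm.tip_reach ahead of it and the grasp point (between the pads) is the TCP (arm.tip_reach is the distance from the TCP to the fingertips, in m); z points along the fingers, y is the direction in which the jaws open and shut (so a half turn about z gives the same grasp; the last joint's range is limited). The gripper opens to 85 mm and grips with 20 to 120 N. Pads are 22 mm wide; open, the fingers measure 114 mm over their backs; the gripper's body (76 mm by 85 mm) begins 54 mm behind the grasp point. The pads swing forward as they close: fully open they stand 13 mm farther back than shut.
Start: joints at [93.426, 14.616, 6.199, 0, -81.583, -16.306], TCP at [0.123, 0.536, 0.25] pointing down, gripper open.
Joint ranges: [-168.99, 168.99], [-69.2, 112.95], [-62.41, 85.93], [-164.36, 98.24], [-168.68, -3.75], [-174.98, 174.98]. Speed limits (degrees/s): [147.25, 147.25, 180, 180, 180, 180].

INTERFACE

Orientations are given as a 3x3 rotation matrix whose columns are the frame's x, y, z axes.
In Python, from cell import arm gives the robot as it stands.
- The arm moves only by the tool step_arm, never from a script. Its argument "steps" is a list of rows, each a list of 7 numbers: the opening in per cent of the stroke, from 0 (shut) to 100 (fully open), then the shift along the world's x, y, z in mm, then the turn, a rotation vector about the world's x, y, z in degrees. A call has 1 to 8 rows; each row is the pose to reach, as a shift and turn from the pose commanded when the call began; what a row does not reach only later rows make up. A row lasts 1/8 s, in which the tool goes at most 62.5 mm and 10.7 degrees, less where a joint would pass 70% of its speed; a pose out of reach is approached as far as the arm can. A call with a gripper value outside its range is refused whole. The fingers move at their own pace and stop on an object; "squeeze" is the grip in N (left out, the last holds). Time passes only in rows, so rows that repeat a pose let the fingers close. It gives the time, the measured TCP pose, the force and the opening at its end, in the units of the state.
- arm.state(): the state, without advancing time (a new reading comes with each control period).
- arm.snapshot(name): name is "scene" or "top" or "wrist"; returns a dict with "image" (400x640x3 uint8, red, green, blue), "fovy" (degrees; the focal length in pixels is half the picture's height over the tangent of half this angle, whatever the lens; pixels are square), "cx", "cy" (the principal point, pixels), "R" (3x3) and "t" (3): a world point X has camera coordinates R X + t; the wrist camera has in their place "mount" (4x4, takes a point from camera to tool coordinates, whose origin is the TCP and whose axes are the flange's). Camera axes: x right, y down, z forward; pixel columns grow to the right and rows downward; lengths in m; the calibration is good to about 2 mm. A picture is of the moment at which its call begins: read the wrist's pose just before it. There is no depth.
- arm.finish_job(): hands the job in, once; it reports no verdict.
The state is a dict: "clock": time; "qpos": joint angles; "joint_vel": joint speeds; "joint_efforts": joint torques, N m; "ee_pos": TCP position; "ee_rot": TCP orientation; "wrist_force": force on the tool from outside, world axes, zero at the start; "moment": the same for the moment, N m; "finger_gap": finger opening in m.
Only numpy, scipy, OpenCV 4.12 (cv2) and the standard library are available. Lean on these libraries where they do the work, as an engineer would, in place of code of your own. Each camera call takes 0.05 s, during which the arm holds its last target. There are 200 camera calls.

## Working session

There is one attempt and no reset: what is moved stays moved. The work goes in short steps, Python scripts to look and compute and a tool call to move; the robot and the scene stay as the last step left them, time stands still between calls to the robot, and variables do not carry over. Pictures are saved under pics/ and viewed, about 8 in all and at most 12, crops included, and the job is handed in when it is done.

Besides the shell and the picture viewer there is one more tool, called after "Emit:" as a command line: name --pt "numbers of a row" for each row, then --argument value for the rest. step_arm: Moves the arm, as the interface text tells. Its arguments: {"type":"object","properties":{"steps":{"type":"array"},"squeeze":{"type":"number"}},"required":["steps"]}

```bash
mkdir -p pics; cat > h.py <<'E'
import numpy as np,cv2
from cell import arm
def snap(n,f):
    s=arm.state(); d=arm.snapshot(n); cv2.imwrite('pics/'+f,d['image'][:,:,::-1]); 
    if 'mount' in d:
        M=np.array(d['mount']); Rw=np.array(s['ee_rot']); 
        Rc=Rw@M[:3,:3]; c=Rw@M[:3,3]+np.array(s['ee_pos'])
        d['R']=Rc.T; d['t']=-Rc.T@c
    d['R']=np.array(d['R']);d['t']=np.array(d['t']);d['f']=200/np.tan(np.radians(d['fovy'])/2)
    return d
def ray(d,u,v,z):
    r=d['R'].T@np.array([(u-d['cx'])/d['f'],(v-d['cy'])/d['f'],1]); c=-d['R'].T@d['t']
    return c+r*(z-c[2])/r[2]
def proj(d,X):
    p=d['R']@np.array(X)+d['t']; return p[:2]/p[2]*d['f']+[d['cx'],d['cy']]
E
python3 - <<'E'
from h import *
import pickle
a=snap('top','top0.png'); b=snap('scene','scene0.png')
pickle.dump((a,b),open('s0.pkl','wb'))
s=arm.state(); print(arm.tip_reach,s)
print(a['f'],-a['R'].T@a['t'],-b['R'].T@b['t'])
E
```

```text
0.019 {'clock': 0.1, 'qpos': array([ 9.34255907e+01,  1.46472608e+01,  6.13957730e+00, -2.28199025e-02,
       -8.15838473e+01, -1.63078481e+01]), 'joint_vel': array([ 0.069492  , -0.12314055,  0.12718376,  0.17355024, -0.112773  ,
       -0.0181946 ]), 'joint_efforts': array([-3.28406742e-03, -3.87603307e+01,  2.38472146e+01,  5.37789837e+00,
       -3.85116844e-03, -4.57527051e-06]), 'ee_pos': array([0.12246985, 0.53577566, 0.24952221]), 'ee_rot': array([[ 9.74817223e-01, -2.23005143e-01, -2.97835143e-04],
       [-2.23005330e-01, -9.74815882e-01, -1.61818885e-03],
       [ 7.05300074e-05,  1.64385718e-03, -9.99998646e-01]]), 'wrist_force': array([-0.84434215,  0.29800616,  0.09583223]), 'moment': array([-0.00670065,  0.03525703, -0.00844935]), 'finger_gap': 0.08568800987966048}
364.02475226115644 [0.41552726 0.01927148 1.42187218] [ 1.32946178 -0.51130315  1.05054544]
```

View pics/top0.png

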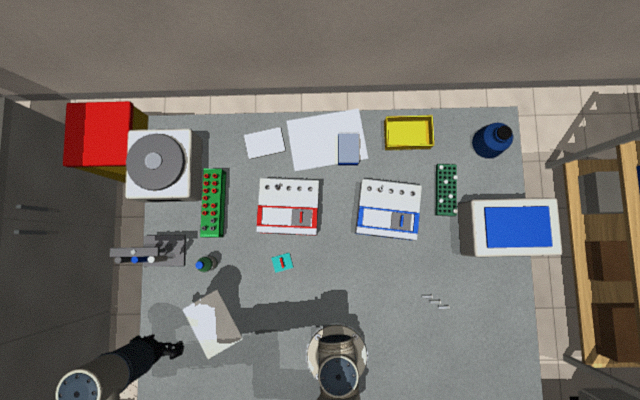

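View pics/scene0.png

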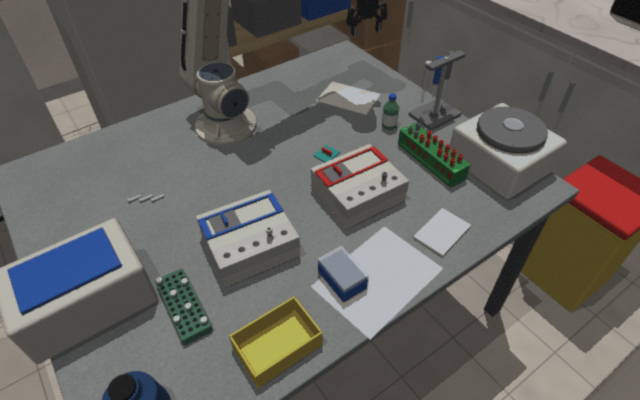

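Top view: the red warmer is centred near (288,206), about square to the world axes. Its shutter is at the right (-y) end near (302,216). The turquoise look-alike is at (283,262).

```bash
python3 - <<'E'
from h import *
import pickle
a,b=pickle.load(open('s0.pkl','rb'))
for u,v in [(260,178),(319,181),(317,234),(257,232),(302,216),(294,189)]: print(u,v,ray(a,u,v,.085).round(3))
img=a['image'][165:250,245:335,::-1]
cv2.imwrite('pics/c1.png',cv2.resize(img,None,fx=6,fy=6,interpolation=cv2.INTER_CUBIC))
d=arm.snapshot('wrist'); print(d['mount'],d['fovy'])
E
```

```text
260 178 [0.66  0.272 0.085]
319 181 [0.644 0.051 0.085]
317 234 [0.448 0.062 0.085]
257 232 [0.459 0.282 0.085]
302 216 [0.515 0.116 0.085]
294 189 [0.616 0.145 0.085]
[[ 9.62666090e-04 -9.60319208e-01 -2.78901583e-01  7.04493080e-02]
 [ 9.99999531e-01  8.95596667e-04  3.67896645e-04  2.62267299e-04]
 [-1.03514886e-04 -2.78901806e-01  9.60319620e-01 -1.24013189e-01]
 [ 0.00000000e+00  0.00000000e+00  0.00000000e+00  1.00000000e+00]] 59.02149524698407
```

View pics/c1.png

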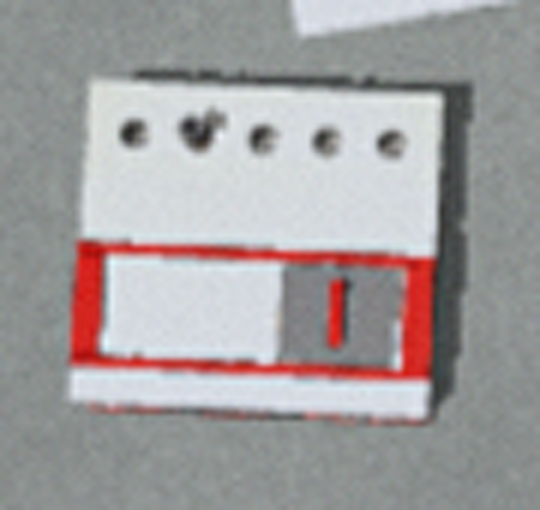

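Enlarged crop: track window spans columns 100–405, and the ridge is at about (338,313). That puts the warmer centre near (0.552, 0.167) with yaw about -3.5°. I'll move over it with the gripper shut for a close look.

Emit:
step_arm --pt "0 40 -38 0 0 0 1" --pt "0 90 -85 0 0 0 2" --pt "0 140 -132 0 0 0 4" --pt "0 190 -180 0 0 0 5" --pt "0 240 -227 0 0 0 6" --pt "0 290 -275 0 0 0 8" --pt "0 340 -322 0 0 0 9" --pt "0 375 -355 0 0 0 9.5"

```text
clock: 1.15
ee_pos: [0.4814, 0.1958, 0.2502]
ee_rot: [[0.998, -0.058, -0.0], [-0.058, -0.998, 0.0], [-0.0, -0.0, -1.0]]
wrist_force: [-0.4, 0.8, -0.4]
finger_gap: -0.0001
```

Emit:
step_arm --pt "0 18 -16 0 0 0 0" --pt "0 18 -16 0 0 0 0" --pt "0 18 -16 0 0 0 0"

```text
clock: 1.52
ee_pos: [0.4979, 0.1817, 0.25]
ee_rot: [[0.998, -0.059, -0.001], [-0.059, -0.998, -0.0], [-0.001, 0.0, -1.0]]
wrist_force: [0.1, -0.3, 0.4]
finger_gap: 0.0001
```

```bash
python3 - <<'E'
from h import *
import pickle
s=arm.state(); print(s['clock'],s['ee_pos'],s['ee_rot'][:,0],s['finger_gap'],s['wrist_force'])
w=snap('wrist','w1.png'); pickle.dump(w,open('w1.pkl','wb'))
E
```

```text
1.525 [0.49788975 0.1817182  0.25003753] [ 9.98264465e-01 -5.88872486e-02 -5.92030617e-04] 0.0001408911163879671 [ 0.13331806 -0.32017447  0.37943652]
```

View pics/w1.png

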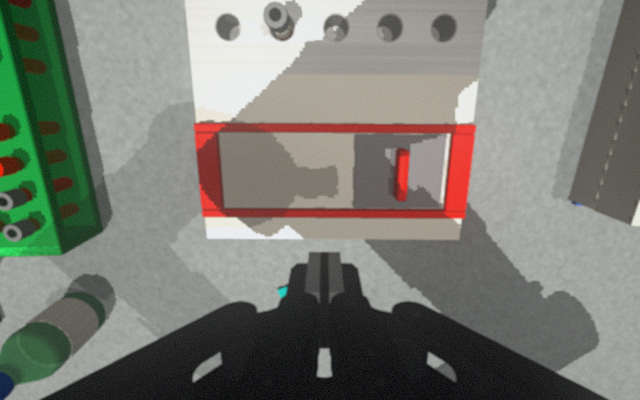

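Wrist view: track opening from (219,133) to (447,208), ridge centred near (402,174). There is a small white gap between the shutter and the right stop at column 446.

```bash
python3 - <<'E'
from h import *
import pickle
w=pickle.load(open('w1.pkl','rb')); im=w['image'].astype(int)
red=(im[:,:,0]>110)&(im[:,:,1]<80)
def runs(v):
    e=np.flatnonzero(np.diff(np.r_[0,v.astype(int),0])); return e.reshape(-1,2).tolist()
for v in (145,170,200): print('row',v,runs(red[v,:]))
for u in (250,300,340,430): print('col',u,runs(red[:,u]))
p=lambda u,v,z:print((u,v),ray(w,u,v,z).round(4))
p(219.5,170,.085);p(450,170,.085);p(193,124,.093);p(476,126,.093);p(467,217,.093);p(202,217,.093)
p(402,150,.1075);p(402,196,.1075)
p(205,239,.085);p(461,240,.085)
def fit():
    from scipy.optimize import least_squares
E
```

```text
row 145 [[197, 217], [451, 473]]
row 170 [[0, 4], [199, 219], [397, 408], [448, 470]]
row 200 [[201, 221], [397, 406], [445, 466]]
col 250 [[124, 132], [209, 217]]
col 300 [[124, 132], [209, 217]]
col 340 [[125, 132], [209, 217]]
col 430 [[125, 133], [209, 218]]
(219.5, 170) [0.5213 0.2665 0.085 ]
(450, 170) [0.5103 0.0763 0.085 ]
(193, 124) [0.5596 0.2795 0.093 ]
(476, 126) [0.5454 0.0604 0.093 ]
(467, 217) [0.4712 0.0633 0.093 ]
(202, 217) [0.4841 0.2842 0.093 ]
(402, 150) [0.5321 0.1208 0.1075]
(402, 196) [0.4964 0.1207 0.1075]
(205, 239) [0.4615 0.2878 0.085 ]
(461, 240) [0.4475 0.0642 0.085 ]
```

```bash
python3 - <<'E'
from h import *
import pickle
w=pickle.load(open('w1.pkl','rb')); print(arm.tip_reach)
e=np.array([0.49789,0.18172,.25004])
for r in (.006,.019,.032):
  for dx in(-.011,.011): print(r,dx,proj(w,e+[dx,0,-r]).round(1), proj(w,e+[dx,.0145,-r]).round(1))
E
```

```text
0.019
0.006 -0.011 [324.8 307.6] [290.2 309.4]
0.006 0.011 [321.7 259.3] [285.6 261.2]
0.019 -0.011 [324.8 291.8] [292.8 293.4]
0.019 0.011 [321.9 246.7] [288.7 248.5]
0.032 -0.011 [324.7 278.2] [295.1 279.8]
0.032 0.011 [322.  236.1] [291.3 237.7]
```

Emit:
step_arm --pt "0 6 -44 0 0 0 0" --pt "0 12 -88 -40 0 0 0" --pt "0 12 -88 -90 0 0 0" --pt "0 12 -88 -110 0 0 0" --pt "0 12 -88 -120 0 0 0" --pt "0 12 -88 -120 0 0 0"

```text
clock: 2.33
ee_pos: [0.5102, 0.0941, 0.1305]
ee_rot: [[0.998, -0.058, 0.0], [-0.058, -0.998, -0.0], [0.0, 0.0, -1.0]]
wrist_force: [-0.0, -0.7, 0.3]
finger_gap: 0.0002
```

Emit:
step_arm --pt "0 0 0 -13 0 0 0" --pt "0 0 0 -13 0 0 0" --pt "0 0.2 4 -13 0 0 0" --pt "0 0.5 8 -13 0 0 0" --pt "0 0.7 12 -13 0 0 0" --pt "0 1 16 -13 0 0 0" --pt "0 1.2 20 -13 0 0 0" --pt "0 1.2 20 -13 0 0 0"

```text
clock: 3.32
ee_pos: [0.5117, 0.1138, 0.1174]
ee_rot: [[0.998, -0.059, 0.0], [-0.059, -0.998, 0.0], [0.0, -0.0, -1.0]]
wrist_force: [0.1, -0.1, 0.7]
finger_gap: -0.0001
```

```bash
python3 - <<'E'
from h import *
import pickle
s=arm.state(); print(s['ee_pos'],s['wrist_force'])
w=snap('wrist','w2.png'); pickle.dump(w,open('w2.pkl','wb'))
E
```

```text
[0.51169023 0.1137938  0.11741241] [ 0.0821796  -0.14168894  0.66913639]
```

View pics/w2.png

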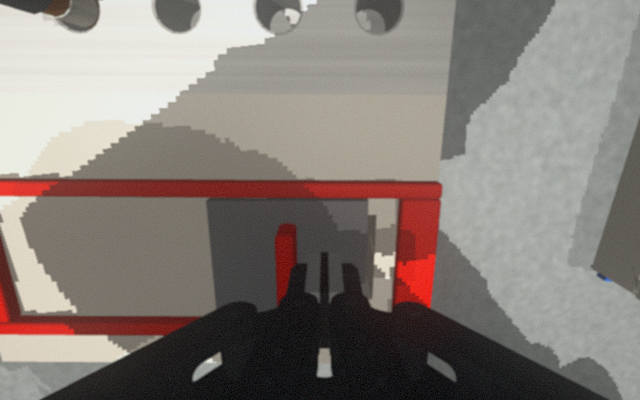

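The fingertips are against the ridge (column ~297) and the shutter has started to slide (right edge at 370, stop at 395). I'll keep pushing.

Emit:
step_arm --pt "0 0.7 11 0 0 0 0" --pt "0 1.4 22 0 0 0 0" --pt "0 2.1 34 0 0 0 0" --pt "0 2.8 46 0 0 0 0" --pt "0 3.6 58 0 0 0 0" --pt "0 4.3 70 0 0 0 0" --pt "0 5 80 0 0 0 0" --pt "0 5.4 87 0 0 0 0"

```text
clock: 4.38
ee_pos: [0.517, 0.2011, 0.1173]
ee_rot: [[0.998, -0.059, 0.0], [-0.059, -0.998, -0.0], [0.0, 0.0, -1.0]]
wrist_force: [0.5, -1.9, 2.3]
finger_gap: 0.0
```

Emit:
step_arm --pt "0 0.1 2 0 0 0 0" --pt "0 0.2 4 0 0 0 0" --pt "0 0.3 5 0 0 0 0" --pt "0 0.3 5 0 0 0 0"

```text
clock: 4.88
ee_pos: [0.5172, 0.2054, 0.1173]
ee_rot: [[0.998, -0.059, -0.0], [-0.059, -0.998, 0.0], [-0.0, -0.0, -1.0]]
wrist_force: [-0.3, -1.9, 0.6]
finger_gap: -0.0005
```

Emit:
step_arm --pt "0 0 1 0 0 0 0" --pt "0 0.1 2 0 0 0 0" --pt "0 0.1 2 0 0 0 0"

```text
clock: 5.25
ee_pos: [0.5173, 0.2075, 0.1173]
ee_rot: [[0.998, -0.059, 0.0], [-0.059, -0.998, 0.0], [0.0, -0.0, -1.0]]
wrist_force: [-0.1, -2.2, 1.0]
finger_gap: -0.0001
```

Emit:
step_arm --pt "0 0 1 0 0 0 0" --pt "0 0 1 0 0 0 0"

```text
clock: 5.5
ee_pos: [0.5173, 0.2085, 0.1173]
ee_rot: [[0.998, -0.059, 0.0], [-0.059, -0.998, 0.0], [0.0, -0.0, -1.0]]
wrist_force: [-0.8, -1.5, 0.9]
finger_gap: 0.0003
```

Emit:
step_arm --pt "0 0 1 0 0 0 0" --pt "0 0 1 0 0 0 0"

```text
clock: 5.75
ee_pos: [0.5173, 0.2095, 0.1173]
ee_rot: [[0.998, -0.059, 0.0], [-0.059, -0.998, 0.0], [0.0, -0.0, -1.0]]
wrist_force: [0.2, -1.1, 1.2]
finger_gap: -0.0002
```

Emit:
step_arm --pt "0 0 1 0 0 0 0" --pt "0 0 1 0 0 0 0"

```text
clock: 6.0
ee_pos: [0.5173, 0.2105, 0.1173]
ee_rot: [[0.998, -0.059, 0.0], [-0.059, -0.998, 0.0], [0.0, -0.0, -1.0]]
wrist_force: [-0.1, -1.3, 1.5]
finger_gap: -0.0002
```

```bash
python3 - <<'E'
from h import *
import pickle
s=arm.state(); print(s['ee_pos'],s['wrist_force'])
w=snap('wrist','w3.png'); pickle.dump(w,open('w3.pkl','wb'))
E
```

```text
[0.51734095 0.21052542 0.11728086] [-0.06396894 -1.32564648  1.49191121]
```

View pics/w3.png

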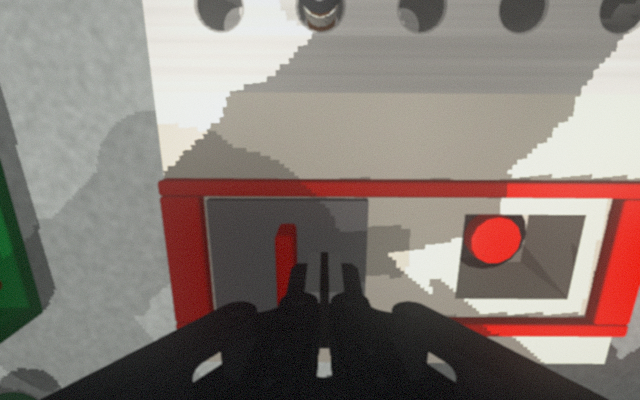

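The shutter's left edge (207) is nearly at the stop's face (205). The well (465–587, 215–298) and the red key (497,240) are uncovered. I'll push in 1 mm steps until the stop resists, and locate the well from this image.

Emit:
step_arm --pt "0 0 1 0 0 0 0" --pt "0 0 1 0 0 0 0"

```text
clock: 6.3
ee_pos: [0.5173, 0.2115, 0.1173]
ee_rot: [[0.998, -0.059, 0.0], [-0.059, -0.998, 0.0], [0.0, -0.0, -1.0]]
wrist_force: [0.4, -1.0, 1.3]
finger_gap: -0.0001
```

Emit:
step_arm --pt "0 0 1 0 0 0 0" --pt "0 0 1 0 0 0 0"

```text
clock: 6.55
ee_pos: [0.5173, 0.2125, 0.1173]
ee_rot: [[0.998, -0.059, 0.0], [-0.059, -0.998, 0.0], [0.0, -0.0, -1.0]]
wrist_force: [-0.5, -0.8, 1.4]
finger_gap: 0.0002
```

```bash
python3 - <<'E'
from h import *
import pickle
w=pickle.load(open('w3.pkl','rb'))
for u,v,z in [(460,215,.085),(587,215,.085),(571,298,.085),(456,298,.085),(497,240,.063)]: print(u,v,ray(w,u,v,z).round(4))
C=np.array([.515,.172]);a=np.radians(-3.5);R=np.array([[np.cos(a),-np.sin(a)],[np.sin(a),np.cos(a)]])
for x,y in [(22,-27),(22,-83),(-22,-83),(-22,-27)]:
  print(proj(w,[*(C+R@[x/1e3,y/1e3]),.085]).round(1))
print('key',proj(w,[*(C+R@[0,-.055]),.063]))
print('stop',[proj(w,[*(C+R@[.025,.0925]),z]).round(1) for z in (.085,.093)])
print(ray(w,207,200,.09),ray(w,367,200,.09))
E
```

```text
460 215 [0.5349 0.1461 0.085 ]
587 215 [0.5315 0.0873 0.085 ]
571 298 [0.4882 0.0888 0.085 ]
456 298 [0.4916 0.1459 0.085 ]
497 240 [0.5122 0.117  0.063 ]
[465.1 214. ]
[586.  214.3]
[567.4 298.7]
[455.  298.4]
key [496.65040188 240.90171442]
stop [array([206.5, 206.9]), array([200.7, 212. ])]
[0.5501143  0.26027712 0.09      ] [0.54600912 0.18948285 0.09      ]
```

Emit:
step_arm --pt "0 0 1 0 0 0 0" --pt "0 0 1 0 0 0 0"

```text
clock: 6.8
ee_pos: [0.5172, 0.2129, 0.1173]
ee_rot: [[0.998, -0.059, -0.0], [-0.059, -0.998, -0.001], [-0.0, 0.001, -1.0]]
wrist_force: [-0.0, -3.9, 1.6]
finger_gap: 0.0
```

Emit:
step_arm --pt "0 0 1 0 0 0 0" --pt "0 0 1 0 0 0 0"

```text
clock: 7.05
ee_pos: [0.5172, 0.2131, 0.1173]
ee_rot: [[0.998, -0.059, -0.001], [-0.059, -0.998, -0.002], [-0.001, 0.003, -1.0]]
wrist_force: [-0.3, -8.0, 2.1]
finger_gap: 0.0004
```

The stop resists with 8 N, so the shutter is fully open at fingertip y = 0.213. Next I back off, rise and go over the well.

Emit:
step_arm --pt "0 0 -6 0 0 0 0" --pt "0 -0.5 -12 8 0 0 0" --pt "0 -2 -45 20 0 0 0" --pt "0 -5.5 -90 20 0 0 0" --pt "0 -5.5 -97.5 20 0 0 0" --pt "0 -5.5 -97.5 20 0 0 0"

```text
clock: 7.8
ee_pos: [0.5121, 0.1169, 0.1378]
ee_rot: [[0.998, -0.06, 0.001], [-0.06, -0.998, 0.001], [0.001, -0.001, -1.0]]
wrist_force: [-0.6, 0.2, 0.3]
finger_gap: -0.0
```

```bash
python3 - <<'E'
from h import *
import pickle
s=arm.state(); print(s['ee_pos'],s['wrist_force'])
w=snap('wrist','w4.png'); pickle.dump(w,open('w4.pkl','wb'))
E
```

```text
[0.51212226 0.1169335  0.1377624 ] [-0.5673608   0.20252996  0.27236127]
```

View pics/w4.png

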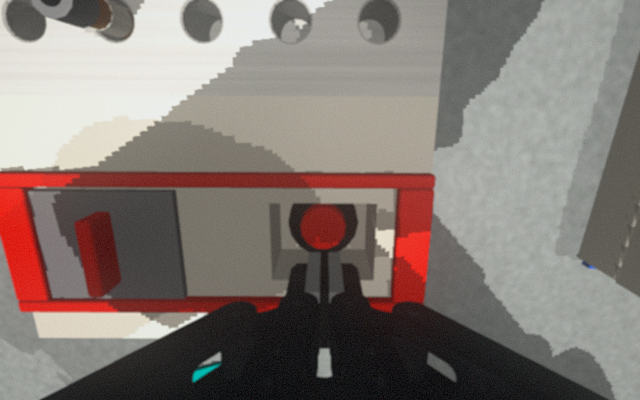

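The fingertips are centred over the well (key at (323,228)), and the shutter rests at the left stop. I'll descend.

Emit:
step_arm --pt "0 0 0 -15 0 0 0" --pt "0 0 0 -30 0 0 0" --pt "0 0 0 -42 0 0 0" --pt "0 0 0 -50 0 0 0" --pt "0 0 0 -53 0 0 0" --pt "0 0 0 -53 0 0 0"

```text
clock: 8.6
ee_pos: [0.512, 0.117, 0.0843]
ee_rot: [[0.998, -0.059, 0.0], [-0.059, -0.998, -0.0], [0.0, 0.0, -1.0]]
wrist_force: [-0.2, -0.8, 0.6]
finger_gap: -0.0
```

Emit:
step_arm --pt "0 0 0 -2 0 0 0" --pt "0 0 0 -4 0 0 0" --pt "0 0 0 -4 0 0 0"

```text
clock: 8.98
ee_pos: [0.5122, 0.1171, 0.0807]
ee_rot: [[0.998, -0.059, 0.001], [-0.059, -0.998, 0.0], [0.001, -0.0, -1.0]]
wrist_force: [0.3, 0.6, 2.3]
finger_gap: -0.0
```

Emit:
step_arm --pt "0 0 0 -2 0 0 0" --pt "0 0 0 -4 0 0 0" --pt "0 0 0 -5 0 0 0" --pt "0 0 0 -5 0 0 0"

```text
clock: 9.48
ee_pos: [0.5122, 0.1171, 0.0761]
ee_rot: [[0.998, -0.059, 0.001], [-0.059, -0.998, 0.0], [0.001, -0.0, -1.0]]
wrist_force: [-1.2, -0.3, 7.7]
finger_gap: 0.0001
```

Emit:
step_arm --pt "0 0 0 -1 0 0 0" --pt "0 0 0 -1 0 0 0" --pt "0 0 0 -1 0 0 0" --pt "0 0 0 -1 0 0 0" --pt "0 0 0 -1 0 0 0" --pt "0 0 0 -1 0 0 0" --pt "0 0 0 -1 0 0 0" --pt "0 0 0 -1 0 0 0"

```text
clock: 10.48
ee_pos: [0.5122, 0.1171, 0.0759]
ee_rot: [[0.998, -0.058, 0.002], [-0.058, -0.998, 0.0], [0.002, -0.0, -1.0]]
wrist_force: [-4.2, 1.1, 13.7]
finger_gap: -0.0003
```

The key is bottomed (13.7 N, stalled at 0.0759) and was held for over 1 s. I'll release it, rise, and go to the far side of the ridge.

Emit:
step_arm --pt "0 0 0 6 0 0 0" --pt "0 0 0 20 0 0 0" --pt "0 0 0 45 0 0 0" --pt "0 0 0 75 0 0 0" --pt "0 2.5 45 75 0 0 0" --pt "0 5 90 75 0 0 0" --pt "0 7.5 134 75 0 0 0" --pt "0 7.5 134 75 0 0 0"

```text
clock: 11.48
ee_pos: [0.5188, 0.2532, 0.1487]
ee_rot: [[0.998, -0.056, -0.001], [-0.056, -0.998, -0.0], [-0.001, 0.001, -1.0]]
wrist_force: [0.7, 0.1, -0.1]
finger_gap: 0.0003
```

```bash
python3 - <<'E'
from h import *
import pickle
s=arm.state(); print(s['ee_pos'],s['wrist_force'])
w=snap('wrist','w5.png'); pickle.dump(w,open('w5.pkl','wb'))
E
```

```text
[0.51883945 0.25324069 0.14871452] [ 0.71685856  0.10213094 -0.12582484]
```

View pics/w5.png

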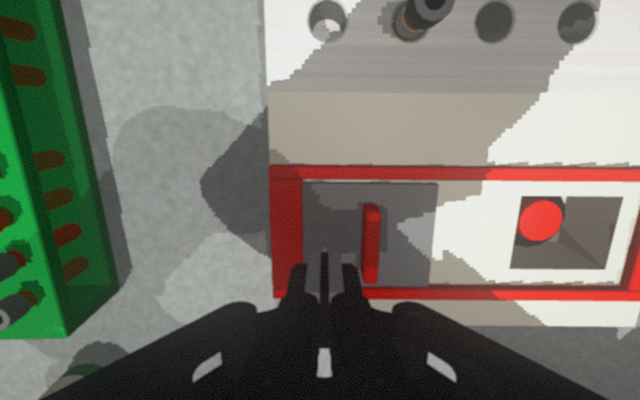

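The key is back up at (541,220), and the fingers are clear on the +y side of the ridge (372). I'll descend and start closing.

Emit:
step_arm --pt "0 0 0 -15 0 0 0" --pt "0 0 0 -27 0 0 0" --pt "0 0 0 -31 0 0 0" --pt "0 0 0 -31 0 0 0" --pt "0 -0.3 -5 -31 0 0 0" --pt "0 -0.6 -10 -31 0 0 0" --pt "0 -1.2 -20 -31 0 0 0" --pt "0 -1.2 -20 -31 0 0 0"

```text
clock: 12.52
ee_pos: [0.5181, 0.2301, 0.1186]
ee_rot: [[0.998, -0.06, 0.0], [-0.06, -0.998, -0.0], [0.0, 0.0, -1.0]]
wrist_force: [-0.6, -0.9, -0.5]
finger_gap: -0.0002
```

Emit:
step_arm --pt "0 -0.7 -12 0 0 0 0" --pt "0 -1.5 -24 0 0 0 0" --pt "0 -2.3 -37 0 0 0 0" --pt "0 -3.1 -50 0 0 0 0" --pt "0 -3.9 -63 0 0 0 0" --pt "0 -4.7 -75 0 0 0 0" --pt "0 -5.3 -85 0 0 0 0" --pt "0 -5.7 -92 0 0 0 0"

```text
clock: 13.52
ee_pos: [0.5125, 0.1384, 0.1184]
ee_rot: [[0.998, -0.059, 0.0], [-0.059, -0.998, 0.0], [0.0, -0.0, -1.0]]
wrist_force: [0.1, 2.0, 0.7]
finger_gap: -0.0002
```

Emit:
step_arm --pt "0 -0.1 -2 0 0 0 0" --pt "0 -0.1 -3 0 0 0 0" --pt "0 -0.1 -3 0 0 0 0"

```text
clock: 13.9
ee_pos: [0.5124, 0.1361, 0.1183]
ee_rot: [[0.998, -0.059, 0.0], [-0.059, -0.998, -0.0], [0.0, 0.0, -1.0]]
wrist_force: [-1.0, 1.3, 1.7]
finger_gap: -0.0
```

Emit:
step_arm --pt "0 0 -1 0 0 0 0" --pt "0 0 -2 0 0 0 0" --pt "0 0 -2 0 0 0 0"

```text
clock: 14.28
ee_pos: [0.5124, 0.134, 0.1184]
ee_rot: [[0.998, -0.059, 0.0], [-0.059, -0.998, 0.0], [0.0, -0.0, -1.0]]
wrist_force: [-0.3, 2.1, 1.5]
finger_gap: -0.0001
```

Emit:
step_arm --pt "0 0 -1 0 0 0 0" --pt "0 0 -2 0 0 0 0" --pt "0 0 -2 0 0 0 0"

```text
clock: 14.65
ee_pos: [0.5125, 0.1322, 0.1184]
ee_rot: [[0.998, -0.059, 0.0], [-0.059, -0.998, 0.001], [0.0, -0.001, -1.0]]
wrist_force: [0.5, 3.2, 2.0]
finger_gap: -0.0002
```

Emit:
step_arm --pt "0 0 -1 0 0 0 0" --pt "0 0 -1 0 0 0 0"

```text
clock: 14.9
ee_pos: [0.5125, 0.1319, 0.1184]
ee_rot: [[0.998, -0.059, 0.001], [-0.059, -0.998, 0.002], [0.001, -0.002, -1.0]]
wrist_force: [-0.2, 6.6, 2.4]
finger_gap: 0.0003
```

Emit:
step_arm --pt "0 0 -1 0 0 0 0" --pt "0 0 -1 0 0 0 0"

```text
clock: 15.15
ee_pos: [0.5126, 0.1317, 0.1186]
ee_rot: [[0.998, -0.059, 0.001], [-0.059, -0.998, 0.003], [0.001, -0.003, -1.0]]
wrist_force: [-1.7, 8.9, 3.0]
finger_gap: 0.0002
```

Stopped at fingertip y = 0.132, where 0.131 was predicted, with 8.9 N. I'll back off and retreat for a final look.

Emit:
step_arm --pt "0 0 5 0 0 0 0" --pt "0 0 10 0 0 0 0" --pt "0 0 12 30 0 0 0" --pt "0 0 30 80 0 0 0" --pt "0 -5 40 132 0 0 0" --pt "0 -15 45 132 0 0 0" --pt "0 -15 45 132 0 0 0" --pt "0 -15 45 132 0 0 0"

```text
clock: 16.15
ee_pos: [0.4968, 0.1743, 0.2488]
ee_rot: [[0.998, -0.059, -0.002], [-0.059, -0.998, -0.002], [-0.002, 0.002, -1.0]]
wrist_force: [-0.3, 0.2, -0.5]
finger_gap: 0.0002
```

```bash
python3 - <<'E'
from h import *
s=arm.state(); print(s['clock'],s['ee_pos'],s['wrist_force'])
w=snap('wrist','w6.png'); C=np.array([.515,.172]);a=np.radians(-3.5);R=np.array([[np.cos(a),-np.sin(a)],[np.sin(a),np.cos(a)]])
print('ridge top expected',[proj(w,[*(C+R@[x,-.055]),.1075]).round(1) for x in(-.02,.02)])
im=w['image'].astype(int)
for v in (145,165,170,180,190):
  red=(im[v,:,0]>110)&(im[v,:,1]<80); print(v,np.flatnonzero(np.diff(np.r_[0,red.astype(int),0])))
E
```

```text
16.15 [0.49681357 0.17432475 0.2488293 ] [-0.31871901  0.1605116  -0.48953654]
ridge top expected [array([395.5, 200.9]), array([398.7, 149.2])]
145 [186 207 442 463]
165 [188 208 392 404 440 461]
170 [188 209 392 403 440 461]
180 [189 210 393 403 439 459]
190 [191 211 393 403 438 458]
```

View pics/w6.png

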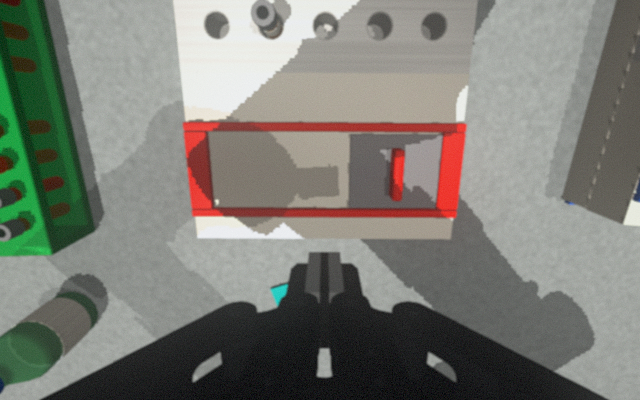

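The shutter is flush with the right stop: the white gap at column 440 is gone, and the ridge is at 397 where 395.5–398.7 was expected. Nothing else has moved, so I'll hand in.

```bash
python3 -c "
from cell import arm
print(arm.finish_job())"
```

```text
the job is handed in; nothing more can be done
None
```

The red warmer is reset and its shutter is fully closed again; I handed the job in at about 16 s on the robot's clock.

- **Opening:** I pushed the shutter by its ridge until the open stop resisted with about 8 N.
- **Key:** I pressed the red key until it bottomed (13.7 N, no further travel) and held it for a little over 1 s. The next image showed it back up.
- **Closing:** I pushed the shutter back by its ridge until the closed stop resisted with about 9 N. In the last wrist image the ridge sits within a pixel or so of where it should be when closed, and the gap at the stop is gone.

The gripper is clear of everything. The red warmer's tube and the nearby rack and bottle look unmoved in that last image. I did not take a final overview picture, so the blue warmer and the far items were not re-checked, but the arm never went near them. No check failed or disagreed.

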